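Feed a handle slat into the drilling jig with a push stick

ROBOT

A 7-joint arm with a two-finger parallel gripper is mounted at the origin on the work surface. World frame = base frame: x ahead of the robot, y to its left, z up, the work surface at z = 0. Lengths are in m, angles in rad, forces in N, time in s.
With the tool pointing down it reaches from about 0.425 to 0.925 m from the base axis. Payload 6.8 kg.
Tool frame: the origin (TCP) lies at the very end of the fingers, on their centre line; the grasp point (between the pads) lies 19 mm behind it; z points along the fingers, x is the direction in which the jaws open and shut, and the axes are right-handed (so a half turn about z gives the same grasp; the last joint's range is limited). The gripper opens to 85 mm and grips with 20 to 120 N. Pads are 22 mm wide; open, the fingers measure 114 mm over their backs; the gripper's body (76 mm by 85 mm) begins 54 mm behind the grasp point. The pads swing forward as they close: fully open they stand 13 mm farther back than shut.
Start: joints at [1.006, 0.477, 0.022, 1.555, -0.011, 1.109, -0.083], TCP at [0.298, -0.606, 0.231] pointing down, gripper open.
Joint ranges: [-2.96, 2.96], [-0.34, 2.1], [-1.41, 1.46], [0.24, 2.44], [-1.37, 4.51], [0.17, 1.92], [-2.96, 2.96]. Speed limits (rad/s): [2.39, 2.39, 3.14, 3.14, 3.14, 3.14, 3.14].

INTERFACE

Orientations are given as a unit quaternion [w, x, y, z].
In Python, from station import bot gives the robot as it stands.
- The arm moves only by the shell command python3 -m creep 'ROWS' [FORCE]. ROWS is JSON, a list that holds one entry, the list of rows, each a list of 7 numbers: the shift along the tool's x, y, z in cm, then the turn, a rotation vector about the tool's x, y, z in rad, then the opening, from 0 (shut) to 1 (fully open). In form: [[[dx, dy, dz, wx, wy, wz, claw], ...]]. A call has 1 to 10 rows; each row is the pose to reach, as a shift and turn from the pose commanded when the call began, along the tool's axes at that moment; what a row does not reach only later rows make up. A row lasts 1/8 s, in which the tool goes at most 62.5 mm and 10.7 degrees, less where a joint would pass 70% of its speed; a pose out of reach is approached as far as the arm can. A call with a gripper value outside its range is refused whole. The fingers move at their own pace and stop on an object; FORCE is the grip in N (left out, the last holds). Time passes only in rows, so rows that repeat a pose let the fingers close. It gives the time, the measured TCP pose, the force and the opening at its end, in the units of the state.
- bot.get_obs(): the state, without advancing time (a new reading comes with each control period).
- bot.read_camera(name): name is "scene" or "side" or "wrist"; returns (picture, depth): 384x512x3 uint8, blue, green, red; 384x512 float32, m along the optical axis (not along the pixel's ray), 0 where there is no reading.
- bot.calibration(name): a dict with "mtx" (3x3 intrinsics, pixels), "rvec" (rotation vector, rad) and "tvec" (3), from world to camera coordinates, as OpenCV has them. Camera axes: x right, y down, z forward; pixel columns grow to the right and rows downward; lengths in m; the calibration is good to about 2 mm. A picture is of the moment at which its call begins: read the wrist's pose just before it. calibration takes no time and is no camera call; for the wrist camera it gives the pose at the moment of the call.
- bot.hand_in(): hands the job in, once; it reports no verdict.
Trained networks look in the newest picture that a camera, given by its name, has taken for a name from the list of things; names that differ only in an ending like _2 or _b are one class to them, and where a whole thing is asked for, a point or a joint stands for the part that bears it (a point fixed in the world has none). Each returns a list of dicts, best first, with "p" (0 to 1); they miss things now and then, are a little off and sometimes report something else, mostly with a low value. They report only what shows in the picture. A call takes as long as a camera call.
- bot.find_in(camera, label): "xy" ([column, row] in pixels, amid what is visible of it).
- bot.silhouettes(camera, label): "mask" (384x512 bool, what is visible of it) and "xy" ([column, row] in pixels, amid what is visible of it).
The state is a dict: "t": time; "q": joint angles; "joint_vel": joint speeds; "joint_torque": joint torques, N m; "eef_pos": TCP position; "tool_rot": TCP orientation; "contact_force": force on the tool from outside, world axes, zero at the start; "torque": the same for the moment, N m; "gripper_width": opening from 0.0 (shut) to 1.0 (fully open).
Only numpy, scipy, OpenCV 4.12 (cv2) and the standard library are available. Lean on these libraries where they do the work, as an engineer would, in place of code of your own. Each camera call takes 0.05 s, during which the arm holds its last target.

TASK

Take the leftover offcut out of the drilling jig's open trough and set it down on the bench, off the jig, then lay the narrow slat flat in the trough. With the push stick, not with the fingers, push the slat along the guide under the jig's cover until it is fully home against the end stop; then set the push stick down on the bench, flat on its shaft and clear of the jig. Leave the wide slat, the bottle, the hammer and the tub alone.

Things in the scene. Friction and masses are not known exactly. Their poses are not given: they have to be found in the camera images.
- jig: fixed drilling jig, 327 long, 70 wide: plywood base, aluminium guides, dark steel cover. Origin: on the bench plane, on the guide's centre line, at the cover's entry; +x is the feed direction, y across, z up. The base is 10 thick and runs from x -175 to +152; parts in the trough and guide slide on its top, z 10.
- jig_trough (a point): middle of the jig's open trough, on its floor (jig x -105, z 10), axes as the jig's. The trough runs from jig x -175 to -35, is 42 wide between two rails only 5 high (tops at z 15, rails 12 thick), and is open at the -x end.
- jig_entry (a point): entry of the covered guide, on its floor (jig x 0, z 10), axes as the jig's. Before it, from jig x -35 to 0, walls with tops at z 33, about 12 thick, narrow from 42 to 33. The covered guide, jig x 0 to 140, is 33 wide and 23 high; its cover (z 33 to 39) has a 15 wide sight slot along the middle and two bridges with brass drill bushes up to z 53.
- jig_stop (a point): middle of the steel end stop's face, at floor level (jig x 140, z 10), axes as the jig's. A slat that is home has its centre at jig x 90 and its rear end at jig x 40.
- slat: the narrow slat, a brown wooden handle block 100 x 30 x 20 (x, y, z), loose on the bench. Origin: centre of the underside; x along its length. Its two ends are alike. About 30 to 65 g.
- stick: the push stick, pale wood, loose, about 80 g, standing on its flat shaft. Shaft 150 long (x -50 to +100), 22 wide, 14 high; upright grip block 36 long (x -28 to +8), 20 wide (y), up to z 72. Origin: on the underside of the shaft, 50 from its tail; +x points to the nose, the end that pushes.
- stick_nose (a point): middle of the push stick's nose face, 100 ahead of its origin, 7 above the shaft's underside
- stick_grip (a point): point inside the push stick's upright grip block, 10 behind its origin, 50 above the shaft's underside; grip across the 20 mm width
- offcut: short brown wooden offcut 56 x 24 x 32 (x, y, z), lying loose in the jig's trough at the start. Origin: centre of the underside; x along its length.
- offcut_mid (a point): centre of the offcut, 16 above its underside
- wide_slat: the wide slat, like the narrow one but 110 x 48 x 20, too wide for the jig: a bystander. Origin: centre of the underside; x along its length.
- bottle: grey glue bottle with a red cap, radius 21, 110 tall, standing beside the trough: a bystander. Origin: centre of the underside.
- hammer: hammer lying beside the jig's cover, 260 long: a bystander. Origin: on the bench, mid-length; x along the handle to the head (head at x 104 to 130, y -48 to +40); 26 high.
- tub: open white plastic tub, radius 55, 50 tall, past the jig's stop end: a bystander. Origin: centre of the underside.

How it is judged:
By the outcome, as a careful person would: the job done as asked, in the order asked, and still so for the second after the job is handed in, with the robot touching nothing.
It also fails if it takes over 72 s, if anything falls off the work surface, if the arm or the gripper's body presses on something with over 40 N, if the wrist force passes 120 N, or if a joint passes its speed limit or range.

## Working session

There is one attempt and no reset: what is moved stays moved. The work goes in short steps, Python scripts to look and compute and a shell command to move; the robot and the scene stay as the last step left them, time stands still between calls to the robot, and variables do not carry over. Pictures are saved under pics/ and viewed, and the job is handed in when it is done.

```bash
ls; mkdir -p pics
cat > look.py <<'E'
import sys,cv2,numpy as np
from station import bot
o=bot.get_obs(); print(o['t'],o['eef_pos'],o['tool_rot'],o['contact_force'],o['gripper_width'])
for c,n in zip(sys.argv[1::2],sys.argv[2::2]):
    p,d=bot.read_camera(c); cv2.imwrite(f'pics/{n}.png',p); np.save(f'pics/{n}.npy',d)
E
python3 look.py scene s0 side d0 wrist w0
```

```text
pics
0.0 [ 0.29742631 -0.60525492  0.23030083] [-4.37478521e-04  8.48842311e-01 -5.28645281e-01 -8.40149123e-04] [0.08542575 0.06198409 0.42676012] 1.0015837698102417
```

View pics/s0.png

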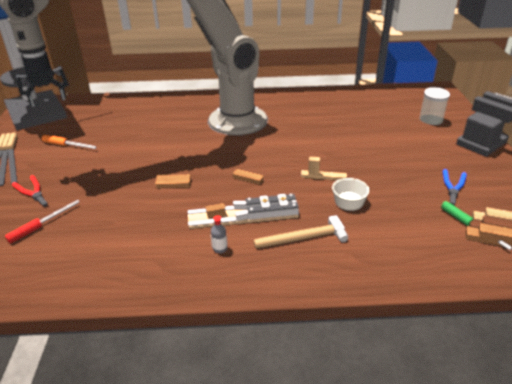

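View pics/d0.png

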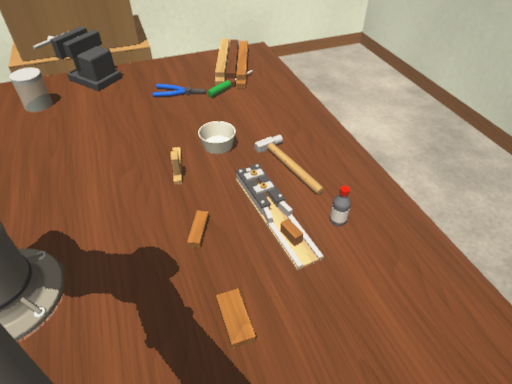

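View pics/w0.png

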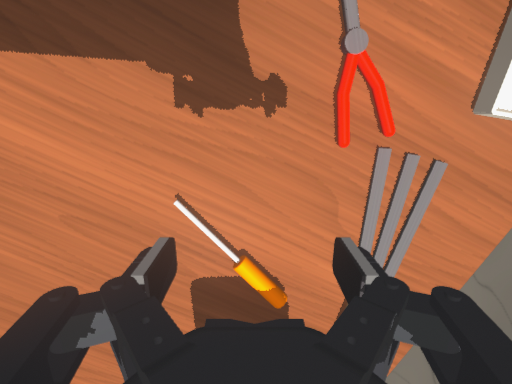

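Scene view: jig at about (245,210) with the offcut in its trough at (216,210), bottle at (219,235), wide slat (173,181), narrow slat (248,176), stick (322,172), tub (350,193). The side view shows the same things.

```bash
cat > h.py <<'E'
import cv2,numpy as np
from station import bot
def cal(c):
    k=bot.calibration(c); R=cv2.Rodrigues(np.array(k['rvec'],float))[0]
    return np.array(k['mtx']),R,np.array(k['tvec'],float).ravel()
def cloud(c,d,mask=None,C=None):
    K,R,t=C or cal(c)
    m=(d>0) if mask is None else (mask&(d>0))
    v,u=np.nonzero(m); z=d[v,u]
    P=np.stack([(u-K[0,2])/K[0,0]*z,(v-K[1,2])/K[1,1]*z,z],1)
    return (P-t)@R, u,v
def rect(P):
    (cx,cy),(w,h),a=cv2.minAreaRect((P[:,:2]*1000).astype(np.float32))
    if w<h: w,h,a=h,w,a+90
    return np.round([cx,cy,w,h,(a+90)%180-90],1)
E
cat > m0.py <<'E'
from h import *
for c in ['scene','side']:
    p,d=bot.read_camera(c)
    print(c)
    for l in ['jig','slat','stick','offcut','wide_slat','bottle','hammer','tub']:
        for r in bot.silhouettes(c,l)[:2]:
            P,u,v=cloud(c,d,r['mask'])
            if len(P)<10: print(l,len(P),r['p']);continue
            zt=np.percentile(P[:,2],95)
            T=P[P[:,2]>zt-.006]
            print(l,round(r['p'],2),np.round(r['xy']),len(P),'rect',rect(P),'top z',np.round(zt*1000,1),'toprect',rect(T))
E
python3 m0.py
```

```text
scene
jig 0.82 [254. 213.] 1919 rect [591.6  12.2 337.  131.  -84.3] top z 44.8 toprect [615.3  93.3 147.   67.3 -84.4]
slat 0.87 [247. 174.] 288 rect [415.1  34.1 102.7  68.1  62.2] top z 20.6 toprect [428.8  27.8 100.3  37.   62.9]
stick 0.97 [316. 172.] 472 rect [403.8 295.9 183.6 149.   53.3] top z 68.8 toprect [426.7 247.3  34.9  25.6  69.1]
offcut 0.81 [212. 211.] 244 rect [675.8 -64.8 156.9  57.4   9.6] top z 42.6 toprect [681.4 -61.7 143.5  56.   12.1]
offcut 0.75 [252. 213.] 2047 rect [624.9  20.9 350.6 176.3 -66.9] top z 44.6 toprect [644.9  31.5 288.2 105.8 -61.8]
wide_slat 0.7 [218. 210.] 225 rect [627.3 -73.6  56.5  30.5 -78.6] top z 42.5 toprect [626.1 -73.9  54.9  28.1 -78.6]
wide_slat 0.6 [173. 180.] 420 rect [ 439.1 -220.2  109.1   57.5  -87.2] top z 21.2 toprect [ 439.1 -220.2  109.1   57.5  -87.2]
bottle 0.76 [219. 238.] 438 rect [722.9 -63.1 122.   44.6   5.8] top z 106.5 toprect [762.2 -59.9  17.3  15.5 -30.8]
bottle 0.63 [348. 193.] 889 rect [569.2 339.2 110.9 106.3 -27.5] top z 47.8 toprect [569.1 339.3 110.1 106.3 -27.5]
hammer 0.55 [306. 234.] 964 rect [729.4
[... 1018 characters left out ...]
88.6]
wide_slat 0.54 [272. 210.] 2955 rect [623.2  27.7 365.5  89.2 -84.5] top z 45.9 toprect [607.6  94.3 150.2  58.5 -83.9]
bottle 0.57 [338. 206.] 593 rect [786.5 -12.7 155.7  40.3  56.3] top z 108.3 toprect [756.1 -59.6  20.7  18.4  79.1]
bottle 0.33 [216. 135.] 921 rect [556.8 373.2 177.  106.6 -73.2] top z 48.4 toprect [568.  340.2 111.6 104.   74. ]
hammer 0.69 [283. 163.] 878 rect [714.6 162.8 257.3  88.5 -86.9] top z 25.8 toprect [714.1 163.1 256.6  88.4 -87.2]
tub 0.59 [217. 134.] 921 rect [566.6 340.8 108.6 106.8 -71.4] top z 48.0 toprect [566.6 340.8 108.6 106.7 -71.7]
tub 0.35 [175. 165.] 311 rect [429.2 281.4 145.5  21.8  79.1] top z 71.7 toprect [422.6 249.5  37.8  18.8  77.6]
```

```bash
cat > m1.py <<'E'
from h import *
for c in ['scene','side']:
    p,d=bot.read_camera(c)
    P,u,v=cloud(c,d)
    b=(P[:,0]>.53)&(P[:,0]<.70)&(P[:,1]>-.25)&(P[:,1]<.25)
    P=P[b]
    for lo,hi in[(.007,.0125),(.0135,.0165),(.030,.0345),(.0365,.0405),(.040,.045)]:
        T=P[(P[:,2]>lo)&(P[:,2]<hi)]
        if len(T)>9: print(c,lo,len(T),rect(T),np.round(np.percentile(T,[2,98],axis=0)*1000,0).tolist())
    # cover top-view map
    np.save(f'pics/P_{c}.npy',P)
    q=((P[:,:2]-[.53,-.25])*2000).astype(int)
    im=np.zeros((340,1000),np.uint8)
    for (x,y),z in zip(q,P[:,2]): cv2.circle(im,(y,x),2,int(np.clip(z*5000,0,255)),-1)
    cv2.imwrite(f'pics/top_{c}.png',cv2.resize(cv2.applyColorMap(im,cv2.COLORMAP_JET),(800,272)))
E
python3 m1.py; python3 -c "
import cv2,numpy as np
cv2.imwrite('pics/tops.png',np.vstack([cv2.imread('pics/top_scene.png'),cv2.imread('pics/top_side.png')]))"
```

```text
scene 0.007 470 [624.1   6.8 325.4  75.4 -86.3] [[597.0, -154.0, 7.0], [668.0, 156.0, 12.0]]
scene 0.0135 179 [620.7   6.5 325.1  69.1 -84. ] [[594.0, -150.0, 14.0], [667.0, 154.0, 16.0]]
scene 0.03 188 [618.2  34.2 273.6  73.  -83.1] [[580.0, -93.0, 30.0], [651.0, 166.0, 34.0]]
scene 0.0365 334 [616.7  34.5 270.   69.4 -84.7] [[578.0, -96.0, 37.0], [647.0, 166.0, 40.0]]
scene 0.04 168 [626.3  31.5 263.7  65.2 -81.1] [[580.0, -95.0, 40.0], [645.0, 159.0, 45.0]]
side 0.007 997 [615.7   6.8 326.2  70.1 -84. ] [[572.0, -153.0, 7.0], [654.0, 141.0, 12.0]]
side 0.0135 394 [617.    1.6 314.   67.1 -84.4] [[574.0, -152.0, 14.0], [662.0, 108.0, 16.0]]
side 0.03 224 [613.5  35.5 273.1  66.2 -84.8] [[571.0, -100.0, 30.0], [649.0, 170.0, 34.0]]
side 0.0365 576 [614.3  35.8 274.3  66.  -84.4] [[573.0, -96.0, 37.0], [643.0, 168.0, 40.0]]
side 0.04 312 [614.2  31.7 265.8  62.8 -82.9] [[578.0, -98.0, 40.0], [639.0, 159.0, 45.0]]
```

View pics/tops.png

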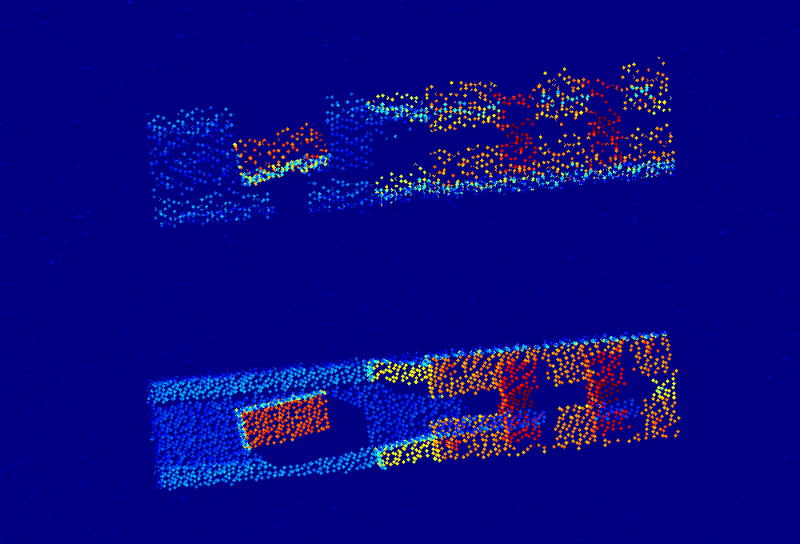

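Maps show the jig with its trough at the −y end (left, column 150–370) and cover at +y; jig heading ≈96°, the offcut in it ≈102°.

```bash
cat > go.py <<'E'
# python3 go.py x y z yaw_deg  -> row from current pose (tool straight down, tool x at yaw)
import sys
from h import *
from scipy.spatial.transform import Rotation as Ro
x,y,z,yaw=map(float,sys.argv[1:5])
o=bot.get_obs(); q=o['tool_rot']; R=Ro.from_quat([q[1],q[2],q[3],q[0]])
a=np.radians(yaw); c,s=np.cos(a),np.sin(a)
T=Ro.from_matrix(np.array([[c,s,0],[s,-c,0],[0,0,-1.]]))
d=R.inv().apply(np.array([x,y,z])-o['eef_pos'])*100
w=(R.inv()*T).as_rotvec()
m=R.as_matrix(); print('t',o['t'],'pos',np.round(o['eef_pos'],4),'yaw',np.degrees(np.arctan2(m[1,0],m[0,0])).round(2),'F',np.round(o['contact_force'],1),'grip',round(o['gripper_width'],3))
print('shift cm',np.round(d,2),'turn',np.round(w,3))
E
python3 go.py 0.6245 -0.073 0.20 12; python3 go.py 0.6245 -0.073 0.20 6
```

```text
t 1.15 pos [ 0.2977 -0.6058  0.2313] yaw -63.83 F [-0.3  0.  -0.6] grip 0.999
shift cm [-33.41 -52.83   3.13] turn [ 0.     0.    -1.324]
t 1.15 pos [ 0.2977 -0.6058  0.2313] yaw -63.83 F [-0.3  0.  -0.6] grip 0.999
shift cm [-33.41 -52.83   3.13] turn [ 0.     0.    -1.219]
```

```bash
python3 -m creep '[[[-3.3,-5.2,0.3,0,0,-0.13,1],[-8,-13,0.8,0,0,-0.32,1],[-12,-19,1.2,0,0,-0.5,1],[-16,-25,1.6,0,0,-0.66,1],[-20,-31.5,2,0,0,-0.83,1],[-24,-38,2.4,0,0,-1,1],[-28,-44,2.8,0,0,-1.17,1],[-31.5,-49.5,3.1,0,0,-1.32,1],[-33.4,-52.8,3.1,0,0,-1.32,1],[-33.4,-52.8,3.1,0,0,-1.32,1]]]'; python3 go.py 0.6245 -0.073 0.20 12
```

```text
t: 2.4
eef_pos: [0.6245, -0.073, 0.2005]
tool_rot: [0.0, 0.995, 0.102, 0.0]
contact_force: [1.5, -0.5, -0.0]
gripper_width: 0.999
t 2.4 pos [ 0.6245 -0.073   0.2005] yaw 11.76 F [ 1.5 -0.5 -0. ] grip 0.999
shift cm [-0.   -0.    0.05] turn [ 0.    -0.    -0.004]
```

```bash
cat > m2.py <<'E'
from h import *
import sys
n=sys.argv[1]; C=cal('wrist')
p,d=bot.read_camera('wrist'); cv2.imwrite(f'pics/{n}.png',p)
P,u,v=cloud('wrist',d,C=C)
for lab in sys.argv[2:]:
    for r in bot.silhouettes('wrist',lab)[:1]:
        Q,_,_=cloud('wrist',d,r['mask'],C)
        zt=np.percentile(Q[:,2],95); T=Q[abs(Q[:,2]-zt)<.004]
        print(lab,round(r['p'],2),np.round(r['xy']),round(zt*1000,1),rect(T),np.round(np.median(T,0)*1000,1))
b=(P[:,0]>.53)&(P[:,0]<.70)&(P[:,1]>-.25)&(P[:,1]<.25)
for lo,hi in[(.0075,.0125),(.0135,.0165)]:
    T=P[b&(P[:,2]>lo)&(P[:,2]<hi)]
    if len(T)>9: print(lo,len(T),rect(T))
np.save(f'pics/{n}_P.npy',P)
E
python3 m2.py w1 offcut jig
```

```text
offcut 0.65 [251. 171.] 43.0 [622.4 -71.5  55.9  23.3 -77.7] [622.5 -70.   41.9]
jig 0.56 [264.  98.] 47.2 [611.9  57.7  57.5  55.3 -84.9] [610.   73.8  46.9]
0.0075 4723 [619.8 -19.5 270.5  70.2 -84.3]
0.0135 1958 [624.5 -66.9 175.3  66.  -84.4]
```

View pics/w1.png

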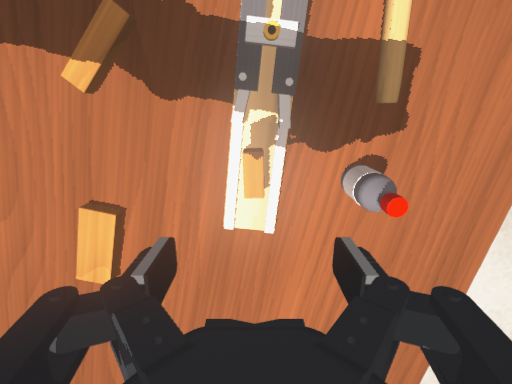

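Wrist view: offcut at (252,173) in the trough, bottle at (372,190), clear of the finger paths. Descending on the offcut.

```bash
python3 -m creep '[[[-0.1,-0.1,5,0,0,0,0.75],[-0.1,-0.1,10,0,0,0,0.75],[-0.1,-0.1,14,0,0,0,0.75],[-0.1,-0.1,17,0,0,0,0.75],[-0.1,-0.1,18,0,0,0,0.75],[-0.1,-0.1,18,0,0,0,0],[-0.1,-0.1,18,0,0,0,0],[-0.1,-0.1,18,0,0,0,0],[-0.1,-0.1,18,0,0,0,0],[-0.1,-0.1,18,0,0,0,0]]]' 40
```

```text
t: 3.8
eef_pos: [0.6237, -0.0739, 0.0221]
tool_rot: [0.0, 0.995, 0.103, 0.001]
contact_force: [-0.6, -0.6, 6.6]
gripper_width: 0.272
```

```bash
python3 -m creep '[[[0,0,-2,0,0,0,0],[0,0,-7,0,0,0,0],[0,0,-11,0,0,0,0],[0,0,-11,0,0,0,0]]]'; python3 go.py 0.78 -0.23 0.013 0; python3 look.py wrist w2
```

```text
t: 4.3
eef_pos: [0.6251, -0.0734, 0.1355]
tool_rot: [0.001, 0.995, 0.103, 0.004]
contact_force: [0.1, -0.6, 0.1]
gripper_width: 0.27
t 4.3 pos [ 0.6251 -0.0734  0.1355] yaw 11.8 F [ 0.1 -0.6  0.1] grip 0.27
shift cm [11.87 18.47 12.39] turn [ 0.001 -0.008  0.206]
4.3 [ 0.62507078 -0.0734272   0.13552629] [6.95022408e-04 9.94694910e-01 1.02789776e-01 3.97679736e-03] [ 0.06640837 -0.64889351  0.09624296] 0.2702850434877309
```

View pics/w2.png

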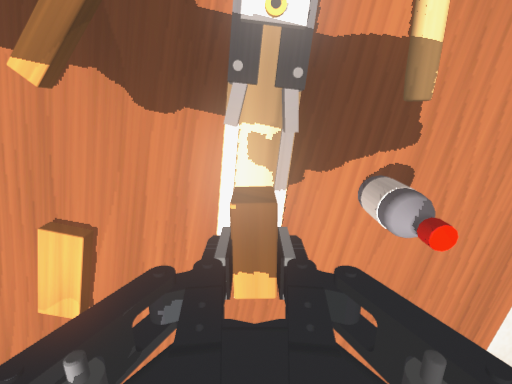

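The offcut is held squarely between the pads at (254,240). Moving it to free bench at about (0.78, −0.23).

```bash
python3 -m creep '[[[3,5,0,0,0,0,0],[6.5,10,0,0,0,0,0],[10,15.5,0,0,0,0,0],[11.9,18.5,1,0,0,0,0],[11.9,18.5,6,0,0,0,0],[11.9,18.5,10,0,0,0,0],[11.9,18.5,11.8,0,0,0,0],[11.9,18.5,12.2,0,0,0,0],[11.9,18.5,12.3,0,0,0,0],[11.9,18.5,12.3,0,0,0,0]]]'
```

```text
t: 5.6
eef_pos: [0.7758, -0.23, 0.0104]
tool_rot: [-0.0, 0.995, 0.103, -0.001]
contact_force: [-9.8, 2.4, 15.6]
gripper_width: 0.273
```

```bash
python3 -m creep '[[[0,0,-0.1,0,0,0,0.3],[0,0,-0.2,0,0,0,0.6],[0,0,-0.2,0,0,0,0.6],[0,0,-1,0,0,0,0.7],[0,0,-4,0,0,0,0.7],[0,0,-9,0,0,0,0.8],[0,0,-14,0,0,0,1],[0,0,-14,0,0,0,1]]]'; python3 look.py wrist w3;  python3 go.py 0.445 0.03 0.15 -27.3
```

```text
t: 6.6
eef_pos: [0.7801, -0.2309, 0.1546]
tool_rot: [0.002, 0.995, 0.103, 0.005]
contact_force: [0.4, 0.1, 0.5]
gripper_width: 1.0
6.6 [ 0.78010111 -0.23089525  0.15456802] [0.00154647 0.99471736 0.10251392 0.00508717] [0.43032582 0.1013966  0.45105986] 0.9999996518973965
t 6.65 pos [ 0.7783 -0.2306  0.151 ] yaw 11.79 F [-0.4  0.  -0.5] grip 0.996
shift cm [-27.31 -32.32  -0.11] turn [ 0.    -0.006  0.682]
```

View pics/w3.png

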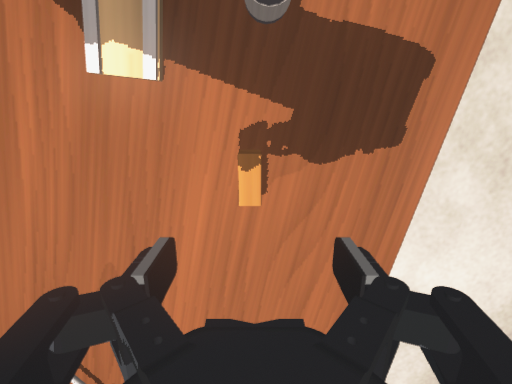

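Offcut stands on bare bench at (249,180), well away from the jig (120,60). Moving above the slat.

```bash
python3 -m creep '[[[-2,-2.5,-1,0,0,0.1,1],[-6,-7,-2,0,0,0.25,1],[-10,-12,-2,0,0,0.4,1],[-14.5,-17,-2,0,0,0.5,1],[-18.5,-22,-2,0,0,0.6,1],[-23,-27,-2,0,0,0.68,1],[-26,-30.5,-1,0,0,0.68,1],[-27.3,-32.3,-0.5,0,0,0.68,1],[-27.3,-32.3,-0.5,0,0,0.68,1],[-27.3,-32.3,-0.5,0,0,0.68,1]]]';  python3 m2.py w4 slat; python3 go.py 0.4255 0.0288 0.15 -27.3
```

```text
t: 7.9
eef_pos: [0.444, 0.0293, 0.1522]
tool_rot: [0.0, 0.972, -0.235, -0.0]
contact_force: [0.1, -0.4, 0.2]
gripper_width: 0.999
slat 0.55 [238. 185.] 21.1 [424.7  29.8  98.7  29.3  62.6] [426.6  33.1  20. ]
0.0075 7346 [610.3   2.8 318.   57.8 -84.3]
0.0135 2932 [617.2   1.7 313.7  67.4 -84.3]
t 8.0 pos [0.4443 0.0292 0.1523] yaw -27.25 F [0.3 0.6 0.8] grip 1.0
shift cm [-1.65  0.89  0.23] turn [-0.    -0.     0.001]
```

View pics/w4.png

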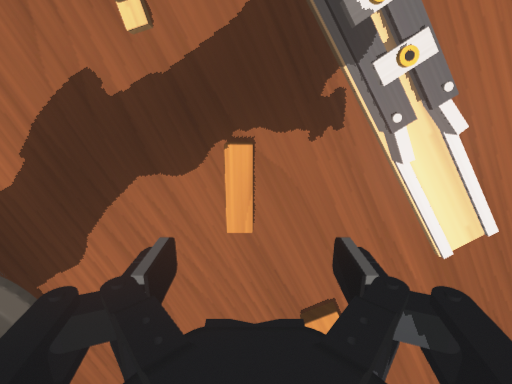

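```bash
python3 go.py 0.4305 0.0403 0.008 -27.3
```

```text
t 8.0 pos [0.4443 0.0292 0.1523] yaw -27.25 F [0.3 0.6 0.8] grip 1.0
shift cm [-1.74 -0.35 14.43] turn [-0.    -0.     0.001]
```

```bash
python3 -m creep '[[[-0.9,-0.3,2,0,0,0,0.8],[-1.7,-0.3,6,0,0,0,0.7],[-1.7,-0.3,10,0,0,0,0.7],[-1.7,-0.3,12.5,0,0,0,0.7],[-1.7,-0.3,13.5,0,0,0,0.7],[-1.7,-0.3,13.8,0,0,0,0.7],[-1.7,-0.3,13.8,0,0,0,0.7]]]'; python3 go.py 0.4305 0.0403 0.008 -27.3
```

```text
t: 8.88
eef_pos: [0.4304, 0.0403, 0.0149]
tool_rot: [-0.0, 0.972, -0.235, 0.001]
contact_force: [-0.3, -0.6, -0.1]
gripper_width: 0.702
t 8.875 pos [0.4304 0.0403 0.0149] yaw -27.19 F [-0.3 -0.6 -0.1] grip 0.702
shift cm [ 0.01 -0.    0.69] turn [-0.001 -0.001  0.002]
```

```bash
python3 -m creep '[[[0,0,0.6,0,0,0,0.7],[0,0,0.6,0,0,0,0.2],[0,0,0.6,0,0,0,0],[0,0,0.6,0,0,0,0],[0,0,0.6,0,0,0,0],[0,0,0,0,0,0,0],[0,0,-4,0,0,0,0],[0,0,-8,0,0,0,0],[0,0,-8,0,0,0,0]]]' 40; python3 m2.py w5 slat; python3 go.py 0.6230 -0.0576 0.05 5.7
```

```text
t: 10.0
eef_pos: [0.4317, 0.0407, 0.097]
tool_rot: [-0.001, 0.972, -0.235, 0.003]
contact_force: [-1.0, -0.4, -1.2]
gripper_width: 0.333
slat 0.82 [253. 243.] 109.1 [428.8  35.7  87.9  30.   62.9] [431.5  41.6 108.1]
0.0075 7623 [611.3  -4.9 300.9  58.5 -84.3]
0.0135 2596 [614.   -6.8 297.7  59.6 -84.2]
t 10.1 pos [0.4296 0.0402 0.0945] yaw -27.18 F [ 0.7 -0.7 -1. ] grip 0.342
shift cm [21.67 -0.13  4.47] turn [-0.    -0.001 -0.574]
```

View pics/w5.png

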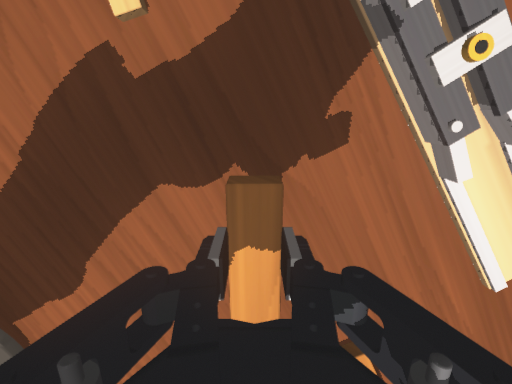

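The slat is held level and straight at (254,245). Carrying it over the trough.

```bash
python3 -m creep '[[[3,0,0,0,0,-0.1,0],[7,0,0,0,0,-0.26,0],[12,0,0,0,0,-0.42,0],[17,0,0,0,0,-0.57,0],[20.5,-0.1,0,0,0,-0.574,0],[21.7,-0.1,1,0,0,-0.574,0],[21.7,-0.1,3,0,0,-0.574,0],[21.7,-0.1,3.5,0,0,-0.574,0],[21.7,-0.1,3.5,0,0,-0.574,0]]]';  python3 m2.py w6 slat jig; python3 go.py 0.6230 -0.0576 0.019 5.7
```

```text
t: 11.22
eef_pos: [0.6215, -0.0568, 0.0584]
tool_rot: [-0.0, 0.999, 0.051, -0.001]
contact_force: [-0.2, 0.8, -0.9]
gripper_width: 0.339
slat 0.92 [254. 242.] 70.4 [621.9 -62.4  88.1  30.2 -84. ] [621.4 -55.7  69.5]
jig 0.59 [258.  94.] 46.2 [612.8  49.   56.6  41.2   5.8] [611.3  65.5  46.4]
0.0075 6764 [621.7 -40.3 228.3  70.2 -84.4]
0.0135 2548 [624.3 -65.7 172.8  66.3 -84.3]
t 11.375 pos [ 0.6232 -0.0574  0.06  ] yaw 5.76 F [0.  0.2 0.3] grip 0.337
shift cm [-0.02  0.02  4.1 ] turn [ 0.    -0.001  0.001]
```

View pics/w6.png

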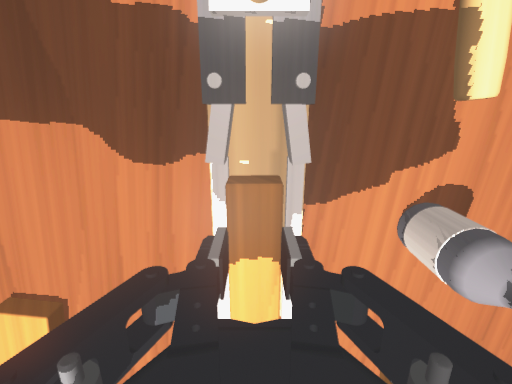

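Slat is over the trough, aligned with the rails (walls at 218 and 298, slat centre 254). Lowering.

```bash
python3 -m creep '[[[0.1,0,1.5,0,0,0,0],[0.1,0,3,0,0,0,0],[0.1,0,3.7,0,0,0,0],[0.1,0,3.9,0,0,0,0],[0.1,0,4,0,0,0,0],[0.1,0,4.0,0,0,0,0]]]'
```

```text
t: 12.12
eef_pos: [0.6244, -0.0577, 0.0196]
tool_rot: [0.0, 0.999, 0.05, 0.0]
contact_force: [0.4, 0.5, 0.2]
gripper_width: 0.335
```

```bash
python3 -m creep '[[[0,0,0.1,0,0,0,0],[0,0,0.1,0,0,0,0.4],[0,0,0.1,0,0,0,0.5],[0,0,0,0,0,0,0.6],[0,0,-1,0,0,0,0.65],[0,0,-5,0,0,0,0.8],[0,0,-10,0,0,0,1],[0,0,-14,0,0,0,1],[0,0,-14,0,0,0,1]]]';  python3 m2.py w7 slat jig; python3 go.py 0.4227 0.2495 0.19 -11.5
```

```text
t: 13.25
eef_pos: [0.6267, -0.0574, 0.164]
tool_rot: [0.0, 0.999, 0.05, 0.004]
contact_force: [0.1, 0.0, 0.2]
gripper_width: 1.002
slat 0.63 [251. 185.] 31.1 [625.4 -69.4  99.1  29.8 -83.6] [625.4 -65.7  29.9]
jig 0.62 [250.  97.] 47.3 [611.9  57.7  57.4  55.4 -84.3] [611.1  74.1  46.9]
0.0075 4394 [619.7 -19.  271.5  70.2 -84.4]
0.0135 2340 [624.4 -67.2 175.   66.1 -84.3]
t 13.4 pos [ 0.6235 -0.0578  0.1589] yaw 5.73 F [-0.7  0.1  0.1] grip 0.999
shift cm [-16.92 -32.58  -3.1 ] turn [0.    0.001 0.301]
```

View pics/w7.png

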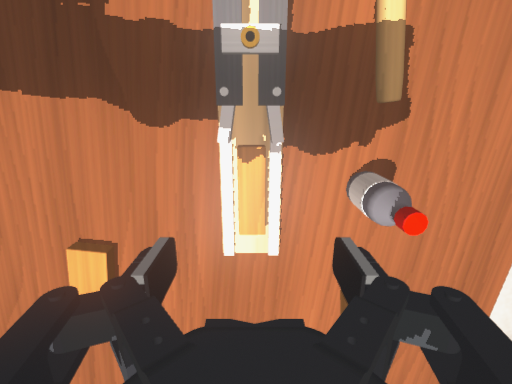

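Slat lies flat between the rails (251,185), its top at z≈30 as it must be. Next: the push stick.

```bash
python3 -m creep '[[[-2,-4,-1,0,0,0.05,1],[-5,-9,-2,0,0,0.15,1],[-8,-14.5,-3,0,0,0.25,1],[-11,-20,-3,0,0,0.3,1],[-14,-26,-3,0,0,0.3,1],[-16,-30,-3,0,0,0.3,1],[-16.9,-32.6,-3,0,0,0.3,1],[-16.9,-32.6,-3,0,0,0.3,1],[-16.9,-32.6,-3,0,0,0.3,1]]]';  python3 m2.py w8 stick; python3 go.py 0.4227 0.2495 0.031 -11.5
```

```text
t: 14.52
eef_pos: [0.4235, 0.2486, 0.1885]
tool_rot: [0.001, 0.995, -0.1, -0.001]
contact_force: [0.0, -0.6, -0.1]
gripper_width: 0.996
0.0075 909 [596.8  15.6 320.1  68.7  88.9]
0.0135 517 [602.   69.1 395.6 110.1  77.1]
t 14.625 pos [0.4239 0.2483 0.1887] yaw -11.59 F [-0.5 -0.8 -0.8] grip 1.002
shift cm [-0.13 -0.11 15.77] turn [ 0.001  0.001 -0.002]
```

View pics/w8.png

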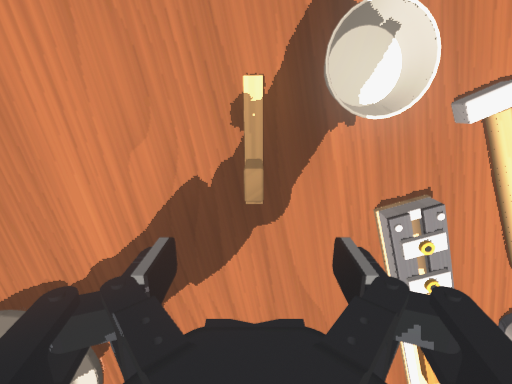

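Run:
```python
from h import *
P=np.load('pics/w8_P.npy')
b=(abs(P[:,0]-.425)<.06)&(P[:,1]>.15)&(P[:,1]<.42)
P=P[b]
for lo,hi in((.010,.017),(.065,.075),(.03,.06)):
    T=P[(P[:,2]>lo)&(P[:,2]<hi)]; print(lo,len(T),rect(T), np.round(T[:,2].mean()*1000,1))
```

```text
0.01 1630 [428.8 284.7 148.9  21.2  78.9] 13.9
0.065 688 [422.4 250.3  35.3  19.6  78.9] 71.4
0.03 91 [425.5 266.5  19.3   2.6  -9.2] 45.0
```

Stick at (253,75)–(253,205), clear around; cloud gives grip (0.4224, 0.2503), heading 78.9°, consistent with its shaft.

```bash
python3 -m creep '[[[-0.15,-0.15,4,0,0,0,0.7],[-0.15,-0.15,9,0,0,-0.01,0.6],[-0.15,-0.15,13,0,0,-0.01,0.6],[-0.15,-0.15,15.5,0,0,-0.01,0.6],[-0.15,-0.15,16.3,0,0,-0.01,0.6],[-0.15,-0.15,16.4,0,0,-0.01,0.6],[-0.15,-0.15,16.4,0,0,-0.01,0.6]]]' 60;python3 go.py 0.4224 0.2503 0.024 -11.1
```

```text
t: 15.5
eef_pos: [0.4231, 0.2519, 0.0263]
tool_rot: [-0.0, 0.995, -0.095, 0.001]
contact_force: [0.4, 1.2, 0.8]
gripper_width: 0.602
t 15.5 pos [0.4231 0.2519 0.0263] yaw -10.92 F [0.4 1.2 0.8] grip 0.602
shift cm [-0.04  0.17  0.23] turn [-0.001 -0.001  0.003]
```

```bash
python3 -m creep '[[[0,0.15,0.1,0,0,0.003,0.4],[0,0.15,0.1,0,0,0.003,0],[0,0.15,0.1,0,0,0.003,0],[0,0.15,0.1,0,0,0.003,0],[0,0.15,0.1,0,0,0.003,0],[0,0.15,0.1,0,0,0.003,0]]]' 60;python3 go.py 0.6410 -0.234 0.10 5.65
```

```text
t: 16.25
eef_pos: [0.4224, 0.25, 0.0249]
tool_rot: [0.0, 0.995, -0.096, 0.0]
contact_force: [-1.1, -1.1, 6.7]
gripper_width: 0.225
t 16.25 pos [0.4224 0.25   0.0249] yaw -11.07 F [-1.1 -1.1  6.7] grip 0.225
shift cm [30.76 43.3  -7.48] turn [ 0.    -0.001 -0.292]
```

```bash
python3 -m creep '[[[0,0,-1,0,0,0,0],[0,0,-6,0,0,0,0],[0,0,-10,0,0,0,0],[0,0,-10,0,0,0,0]]]';python3 go.py 0.6418 -0.2405 0.12 5.65;python3 look.py wrist w9
```

```text
t: 16.75
eef_pos: [0.4238, 0.2516, 0.1276]
tool_rot: [-0.002, 0.995, -0.096, 0.003]
contact_force: [0.3, -0.2, -0.4]
gripper_width: 0.228
t 16.75 pos [0.4238 0.2516 0.1276] yaw -11.07 F [ 0.3 -0.2 -0.4] grip 0.228
shift cm [30.84 44.11  0.73] turn [-0.003 -0.005 -0.292]
16.75 [0.42376203 0.25155097 0.1276252 ] [-0.0018545   0.99533664 -0.09640813  0.00264696] [ 0.31592693 -0.17359552 -0.41937113] 0.22783831231796842
```

View pics/w9.png

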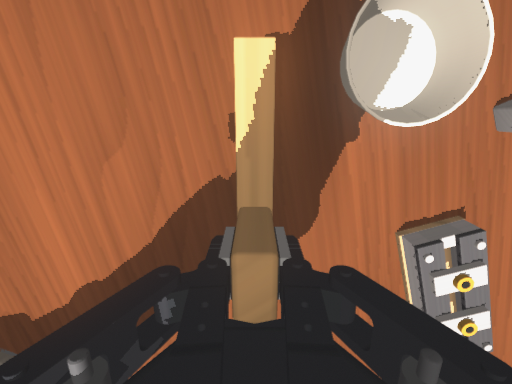

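The stick is held straight, its nose at (255,38). Carrying it behind the trough's open end.

```bash
python3 -m creep '[[[3,4,0,0,0,-0.04,0],[7,10,0,0,0,-0.1,0],[11,15.5,0,0,0,-0.16,0],[14.5,21,0,0,0,-0.22,0],[18.5,26.5,0,0,0,-0.29,0],[22.5,32.5,0,0,0,-0.29,0],[26.5,38,0,0,0,-0.29,0],[29.5,42.3,0,0,0,-0.29,0],[30.8,44.1,0,0,0,-0.29,0],[30.8,44.1,0,0,0,-0.29,0]]]';python3 m2.py w10 stick jig; python3 go.py 0.6418 -0.2405 0.036 5.65
```

```text
t: 18.05
eef_pos: [0.6388, -0.2476, 0.1218]
tool_rot: [0.001, 0.999, 0.045, -0.001]
contact_force: [0.0, 1.0, -0.9]
gripper_width: 0.226
stick 0.92 [252. 186.] 169.0 [ 638.5 -246.4   35.8   19.9  -84.8] [ 638.3 -243.8  168.4]
jig 0.62 [278.  40.] 16.0 [ 630.  -121.2   66.3   65.3    5.4] [ 647.8 -119.7   14.8]
0.0075 1088 [ 629.9 -120.6   70.2   66.7    5.6]
0.0135 2396 [ 629.9 -121.3   66.1   64.9    5.6]
t 18.2 pos [ 0.6388 -0.2401  0.1228] yaw 5.63 F [ 0.7  1.  -1. ] grip 0.227
shift cm [0.32 0.09 8.68] turn [-0.002  0.002 -0.   ]
```

View pics/w10.png

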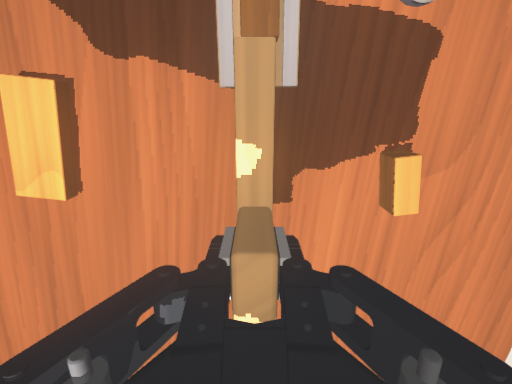

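Stick points at the trough mouth (258,85 between rails 225 and 291); it needs about 3 mm in +x, then down.

```bash
python3 -m creep '[[[0.3,0.1,2,0,0,0,0],[0.3,0.1,5,0,0,0,0],[0.3,0.1,7,0,0,0,0],[0.3,0.1,8,0,0,0,0],[0.3,0.1,8.4,0,0,0,0],[0.3,0.1,8.5,0,0,0,0],[0.3,0.1,8.5,0,0,0,0],[0.3,0.1,8.5,0,0,0,0]]]';python3 m2.py w11 stick; python3 go.py 0.6418 -0.2405 0.036 5.65;python3 look.py side d11
```

```text
t: 19.2
eef_pos: [0.6432, -0.2426, 0.0401]
tool_rot: [0.0, 0.999, 0.048, 0.001]
contact_force: [0.9, -0.6, -1.1]
gripper_width: 0.231
stick 0.57 [256. 184.] 87.3 [ 642.7 -241.7   35.5   20.1  -84.5] [ 642.5 -239.2   86.7]
0.0075 3581 [ 631.  -132.3   70.4   43.2    5.6]
0.0135 3579 [ 631.  -133.1   66.4   41.6    5.6]
t 19.3 pos [ 0.643  -0.2426  0.0398] yaw 5.55 F [-0.4 -0.3 -0.7] grip 0.225
shift cm [-0.1  -0.22  0.38] turn [ 0.    -0.001 -0.002]
19.3 [ 0.64301603 -0.24257948  0.03983339] [1.37534879e-04 9.98827007e-01 4.84197101e-02 3.50656344e-04] [-0.3811858  -0.25909965 -0.67919655] 0.22493841559436203
```

View pics/w11.png

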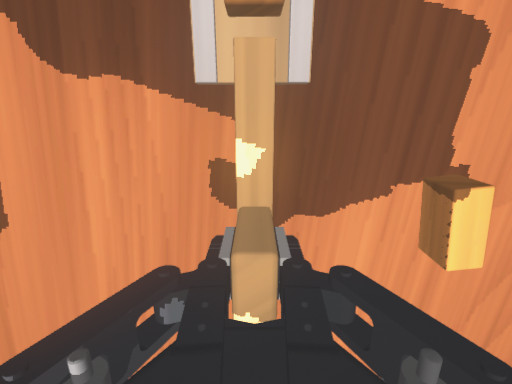

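```bash
python3 -c "
import cv2
p=cv2.imread('pics/d11.png')[100:340,170:430]
cv2.imwrite('pics/d11z.png',cv2.resize(p,None,fx=2.4,fy=2.4))"
```

```text
(no output)
```

View pics/d11z.png

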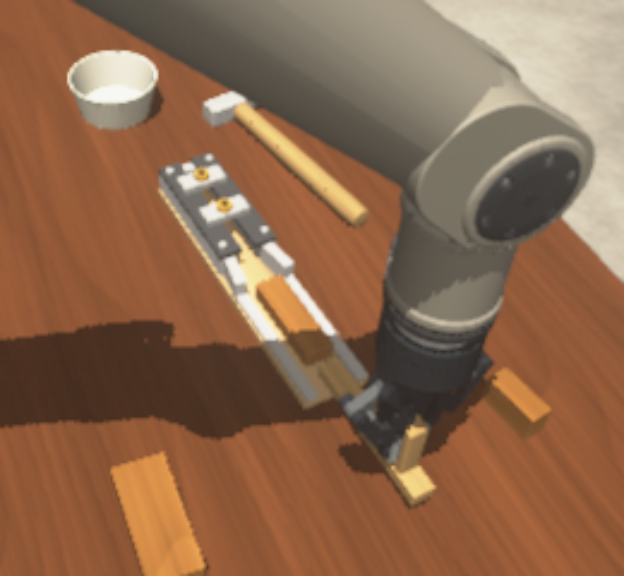

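Both views show the stick's nose inside the trough a little behind the slat, centred between rails; the slat is flat. Lowering slightly and pushing.

```bash
python3 -m creep '[[[-0.1,0,0.3,0,0,-0.001,0],[-0.1,-0.7,0.3,0,0,-0.001,0],[-0.1,-1.4,0.3,0,0,-0.001,0],[-0.1,-2.2,0.3,0,0,-0.001,0],[-0.1,-3,0.3,0,0,-0.001,0],[-0.1,-3.8,0.3,0,0,-0.001,0],[-0.1,-4.6,0.3,0,0,-0.001,0],[-0.1,-5.4,0.3,0,0,-0.001,0],[-0.1,-6,0.3,0,0,-0.001,0],[-0.1,-6,0.3,0,0,-0.001,0]]]';python3 m2.py w12 slat; python3 go.py 0.6320 -0.15 0.0365 5.65
```

```text
t: 20.6
eef_pos: [0.636, -0.182, 0.0364]
tool_rot: [-0.0, 0.999, 0.049, 0.0]
contact_force: [0.7, -0.4, -0.5]
gripper_width: 0.23
slat 0.79 [256.  17.] 31.0 [625.4 -64.6  29.8  14.6   5.9] [625.5 -64.9  29.8]
0.0075 5538 [ 627.9 -102.2  103.3   70.4  -84.3]
0.0135 7621 [ 628.  -103.1  101.4   66.4  -84.3]
t 20.7 pos [ 0.636  -0.183   0.0364] yaw 5.61 F [ 0.3 -0.4 -1.2] grip 0.223
shift cm [-0.07 -3.33 -0.01] turn [ 0.    -0.    -0.001]
```

View pics/w12.png

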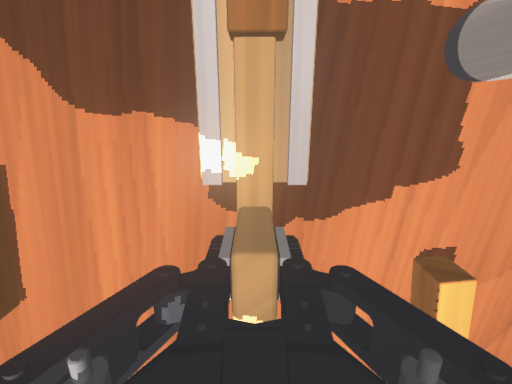

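Slat (256,17) is ahead of the nose and square, now entering the guide. Continue.

```bash
python3 -m creep '[[[0,-1,0,0,0,0,0],[0,-2.2,0,0,0,0,0],[0,-3.5,0,0,0,0,0],[0,-4.8,0,0,0,0,0],[0,-6.1,0,0,0,0,0],[0,-7.4,0,0,0,0,0],[0,-8.7,0,0,0,0,0],[0,-10,0,0,0,0,0],[0,-11,0,0,0,0,0],[0,-11.6,0,0,0,0,0]]]';python3 look.py scene s12 side d12; python3 go.py 0.6228 -0.0512 0.0365 5.65
```

```text
t: 21.95
eef_pos: [0.6247, -0.0665, 0.0364]
tool_rot: [-0.0, 0.999, 0.049, 0.0]
contact_force: [0.4, -0.7, 0.4]
gripper_width: 0.231
21.95 [ 0.62465723 -0.06652314  0.03642941] [-7.16165028e-05  9.98786673e-01  4.92459798e-02  9.60236154e-05] [ 0.37448556 -0.70991808  0.36343648] 0.23141936602679197
t 22.05 pos [ 0.6247 -0.0664  0.0364] yaw 5.67 F [ 0.2 -0.4 -0.9] grip 0.226
shift cm [-0.04 -1.53 -0.01] turn [-0. -0.  0.]
```

```bash
python3 -c "
import cv2,numpy as np
p=cv2.imread('pics/d12.png')[130:290,190:370]; q=cv2.imread('pics/s12.png')[150:260,150:330]
cv2.imwrite('pics/z12.png',np.vstack([cv2.resize(p,(600,330)),cv2.resize(q,(600,260))]))"
```

```text
(no output)
```

View pics/z12.png

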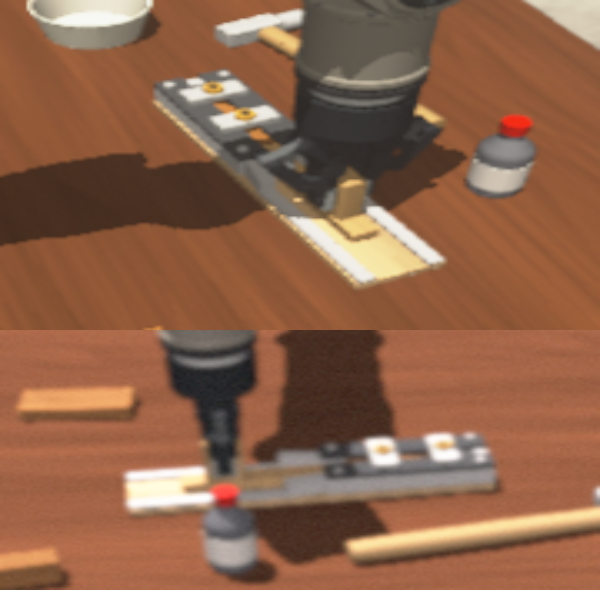

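Arm and stick are clear of the bottle; the slat shows as brown in the sight slot. Final push slowly, watching force.

```bash
python3 -m creep '[[[0,-0.4,0,0,0,0,0],[0,-0.7,0,0,0,0,0],[0,-0.9,0,0,0,0,0],[0,-1,0,0,0,0,0],[0,-1.1,0,0,0,0,0],[0,-1.2,0,0,0,0,0]]]'; python3 go.py 0.6228 -0.0512 0.0365 5.65
```

```text
t: 22.8
eef_pos: [0.6235, -0.0555, 0.0364]
tool_rot: [0.0, 0.999, 0.049, 0.0]
contact_force: [-0.0, 0.0, -0.7]
gripper_width: 0.225
t 22.8 pos [ 0.6235 -0.0555  0.0364] yaw 5.61 F [-0.   0.  -0.7] grip 0.225
shift cm [-0.02 -0.43 -0.01] turn [ 0.    -0.    -0.001]
```

```bash
python3 -m creep '[[[0,-0.1,0,0,0,0,0],[0,-0.2,0,0,0,0,0],[0,-0.3,0,0,0,0,0],[0,-0.4,0,0,0,0,0],[0,-0.4,0,0,0,0,0]]]'; python3 go.py 0.6228 -0.0512 0.0365 5.65
```

```text
t: 23.42
eef_pos: [0.623, -0.0513, 0.0364]
tool_rot: [-0.0, 0.999, 0.049, 0.0]
contact_force: [-0.2, 0.1, -1.5]
gripper_width: 0.226
t 23.425 pos [ 0.623  -0.0513  0.0364] yaw 5.62 F [-0.2  0.1 -1.5] grip 0.226
shift cm [-0.02 -0.01 -0.01] turn [-0. -0. -0.]
```

```bash
python3 -m creep '[[[0,-0.1,0,0,0,0,0],[0,-0.2,0,0,0,0,0],[0,-0.2,0,0,0,0,0]]]'; python3 -m creep '[[[0,-0.1,0,0,0,0,0],[0,-0.2,0,0,0,0,0],[0,-0.2,0,0,0,0,0]]]'
```

```text
t: 23.8
eef_pos: [0.6229, -0.0493, 0.0364]
tool_rot: [-0.0, 0.999, 0.049, 0.0]
contact_force: [-0.4, -0.2, -1.0]
gripper_width: 0.228
t: 24.18
eef_pos: [0.6228, -0.049, 0.0365]
tool_rot: [0.001, 0.999, 0.048, 0.0]
contact_force: [-0.7, -5.7, 1.5]
gripper_width: 0.224
```

```bash
python3 -m creep '[[[0,-0.1,0,0,0,0,0],[0,-0.2,0,0,0,0,0],[0,-0.2,0,0,0,0,0]]]'; python3 go.py 0.6228 -0.0512 0.0365 5.65; python3 m2.py w13 slat; python3 look.py side d13
```

```text
t: 24.55
eef_pos: [0.6227, -0.049, 0.0367]
tool_rot: [0.002, 0.999, 0.048, 0.0]
contact_force: [-1.2, -8.9, 3.3]
gripper_width: 0.229
t 24.55 pos [ 0.6227 -0.049   0.0367] yaw 5.49 F [-1.2 -8.9  3.3] grip 0.229
shift cm [-0.01  0.22  0.02] turn [ 0.004  0.    -0.003]
slat 0.92 [254.  24.] 31.0 [611.5  63.5  15.    7.    5.6] [611.6  63.3  29.8]
0.0075 3074 [623.1 -55.4 150.1  70.2 -84.5]
0.0135 2084 [620.1 -24.8  88.7  66.3 -84.4]
24.65 [ 0.62274429 -0.04898459  0.03671688] [1.87596496e-03 9.98854737e-01 4.78088726e-02 8.19518911e-05] [-0.19814286 -9.39956837  1.98133137] 0.2262707350080432
```

View pics/w13.png

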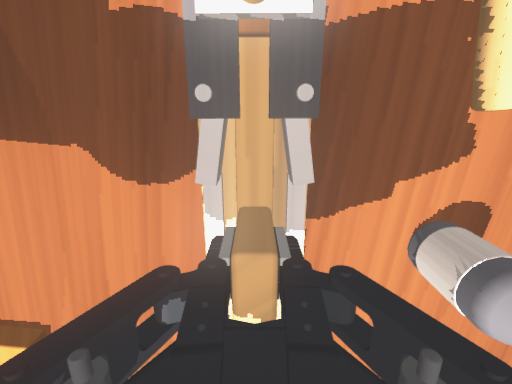

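The nose meets the slat under the cover (254,36); force builds with no motion. Checking the distance from the cover's entry to the slat's rear (must be 40).

Run:
```python
from h import *
th=np.radians(95.6); D=np.array([np.cos(th),np.sin(th)]);N=np.array([-D[1],D[0]])
o=np.array([.6154,.0182])
P=np.load('pics/w13_P.npy')
s=(P[:,:2]-o)@D*1000; n=(P[:,:2]-o)@N*1000; z=P[:,2]*1000
m=(abs(z-39)<2)&(abs(n)<26)&(abs(n)>9)&(s>-30); print('cover entry',np.percentile(s[m],[0.5,2,5]))
m=(abs(z-30)<2)&(abs(n)<6)&(s>20)&(s<90); print('slat top s',np.percentile(s[m],[0,2,50,100]))
m=(abs(z-25)<2)&(abs(n)<6)&(s>-30)&(s<90); print('nose top s',np.percentile(s[m],[2,98,100]))
m=(abs(z-15)<1.5)&(abs(n)>22)&(abs(n)<32)&(s<-20); print('rails end',np.percentile(s[m],[99,100]))
```

```text
cover entry [2.42472706 3.32812831 4.78691043]
slat top s [41.97961103 42.15141794 45.39785495 48.95301905]
nose top s [-28.18768154  41.4624096   42.66751208]
rails end [-38.57925142 -32.68070642]
```

Rear end is 42−2 ≈ 40 past the entry: home. Withdrawing the stick straight back and out.

```bash
python3 -m creep '[[[0,1,0,0,0,0,0],[0,3,0,0,0,0,0],[0,6,-0.05,0,0,0,0],[0,9,-0.1,0,0,0,0],[0,12.5,-0.3,0,0,0,0],[0,16.5,-0.5,0,0,0,0],[0,20.5,-0.5,0,0,0,0],[0,24.5,-0.5,0,0,0,0],[0,27.5,-0.5,0,0,0,0],[0,27.5,-0.5,0,0,0,0]]]'; python3 go.py 0.6495 -0.32 0.026 5.65; python3 look.py side d14 scene s14
```

```text
t: 25.95
eef_pos: [0.648, -0.3244, 0.0407]
tool_rot: [0.001, 0.999, 0.046, -0.0]
contact_force: [0.0, 0.3, -0.4]
gripper_width: 0.228
t 25.95 pos [ 0.648  -0.3244  0.0407] yaw 5.28 F [ 0.   0.3 -0.4] grip 0.228
shift cm [ 0.19 -0.43  1.47] turn [ 0.002  0.001 -0.006]
25.95 [ 0.64798913 -0.32442569  0.04071887] [ 8.70996753e-04  9.98937158e-01  4.60836331e-02 -3.07923641e-04] [ 0.02275803  0.31067413 -0.42431495] 0.22839427026437062
```

View pics/d14.png

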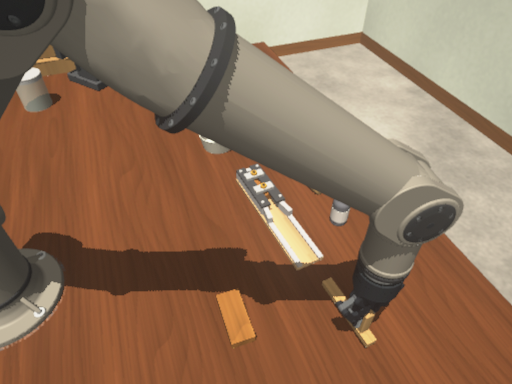

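Trough is empty, stick is out and behind the jig at (350,310). Setting it down there.

```bash
python3 -m creep '[[[0,0,0.7,0,0,0,0],[0,0,1.2,0,0,0,0],[0,0,1.5,0,0,0,0],[0,0,1.55,0,0,0,0],[0,0,1.55,0,0,0,0]]]'; python3 go.py 0.648 -0.3244 0.0249 5.3
```

```text
t: 26.68
eef_pos: [0.6494, -0.3191, 0.0259]
tool_rot: [0.0, 0.999, 0.049, 0.0]
contact_force: [0.2, -0.7, -0.4]
gripper_width: 0.226
t 26.675 pos [ 0.6494 -0.3191  0.0259] yaw 5.62 F [ 0.2 -0.7 -0.4] grip 0.226
shift cm [-0.2   0.51  0.1 ] turn [ 0.    -0.     0.006]
```

```bash
python3 -m creep '[[[0,0,0.05,0,0,0,0],[0,0,0.1,0,0,0,0],[0,0,0.1,0,0,0,0],[0,0,0.1,0,0,0,0.3],[0,0,0.1,0,0,0,0.5],[0,0,0.1,0,0,0,0.6],[0,0,0,0,0,0,0.6]]]'; python3 -m creep '[[[0,0,-1,0,0,0,0.6],[0,0,-4,0,0,0,0.6],[0,0,-9,0,0,0,0.8],[0,0,-15,0,0,0,1],[0,0,-19,0,0,0,1],[0,0,-20,0,0,0,1]]]'; python3 m2.py w15 stick; python3 look.py side d15 scene s15
```

```text
t: 27.55
eef_pos: [0.6493, -0.3191, 0.0258]
tool_rot: [-0.0, 0.999, 0.049, -0.0]
contact_force: [0.3, 0.7, 0.3]
gripper_width: 0.602
t: 28.3
eef_pos: [0.6511, -0.3195, 0.2306]
tool_rot: [0.001, 0.999, 0.049, 0.003]
contact_force: [-0.0, 1.1, -0.9]
gripper_width: 1.001
stick 0.87 [253. 137.] 72.4 [ 649.1 -319.1   34.8   18.4  -84. ] [ 649.3 -318.5   71.8]
0.0075 1168 [ 636.5 -185.6  124.4   69.5  -84.2]
0.0135 936 [ 636.6 -187.8  125.1   65.9  -84.4]
28.4 [ 0.64979171 -0.31929419  0.22733346] [5.73933471e-04 9.98799939e-01 4.89627525e-02 1.00115808e-03] [ 0.01903721 -1.01676223 -0.20540371] 0.9986849779227187
```

View pics/w15.png

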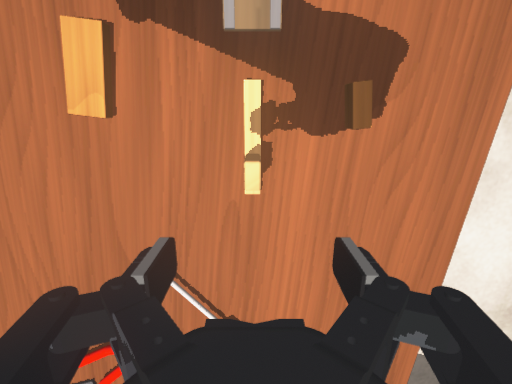

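View pics/s15.png

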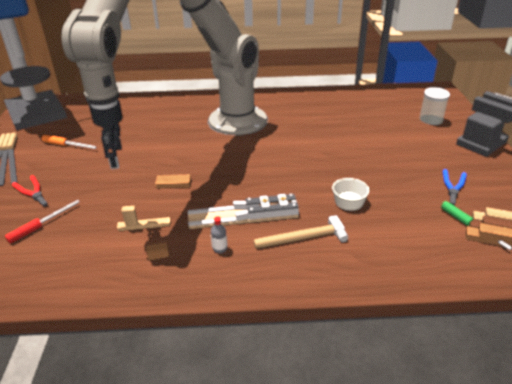

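Stick stands flat (grip top at 72) about 6 cm behind the jig; bystanders are where they were. A last look from above at the slat in the sight slot.

```bash
python3 -m creep '[[[0,-3,0,0,0,0,1],[0,-8,0,0,0,0,1],[0,-13,1,0,0,0,1],[0,-18,3,0,0,0,1],[0,-23,4,0,0,0,1],[0,-27,6,0,0,0,1],[0,-29,7,0,0,0,1],[0,-29,7,0,0,0,1],[0,-29,7,0,0,0,1]]]'; python3 m2.py w16 slat
python3 - <<'E'
from h import *
th=np.radians(95.6); D=np.array([np.cos(th),np.sin(th)]);N=np.array([-D[1],D[0]])
o=np.array([.6154,.0182])
P=np.load('pics/w16_P.npy')
s=(P[:,:2]-o)@D*1000; n=(P[:,:2]-o)@N*1000; z=P[:,2]*1000
m=(abs(z-39)<2)&(abs(n)<26)&(abs(n)>9)&(s>-30)&(s<180); print('cover',np.percentile(s[m],[0.5,2,98,99.5]))
m=(abs(z-30)<2)&(abs(n)<5)&(s>0)&(s<160); print('slat top s',np.percentile(s[m],[0,2,50,98,100]))
E
```

```text
t: 29.62
eef_pos: [0.6208, -0.0322, 0.1552]
tool_rot: [0.0, 0.999, 0.048, -0.001]
contact_force: [-0.0, 0.5, -0.0]
gripper_width: 1.003
slat 0.9 [254.  33.] 31.0 [608.6  90.9  61.6  15.1 -85.1] [607.7 104.5  29.9]
0.0075 6153 [625.4 -76.6 274.5  70.1 -84.3]
0.0135 2334 [ 628.  -103.3  239.6   66.1  -84.4]
cover [  2.51165446   3.54337467 100.77097165 101.50177673]
slat top s [ 42.23564195  43.09174352  85.55895176 103.1817907  103.82068994]
```

View pics/w16.png

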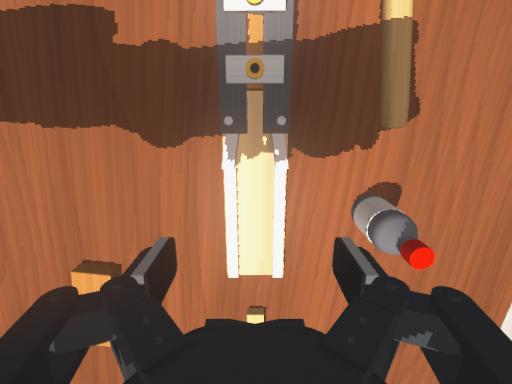

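```bash
python3 -m creep '[[[0,-3,-1,0,0,0,1],[0,-7,-3,0,0,0,1],[0,-10,-4,0,0,0,1],[0,-11,-4,0,0,0,1],[0,-11,-4,0,0,0,1],[0,-11,-4,0,0,0,1]]]'; python3 m2.py w17 slat
python3 - <<'E'
from h import *
th=np.radians(95.6); D=np.array([np.cos(th),np.sin(th)]);N=np.array([-D[1],D[0]])
o=np.array([.6154,.0182])
P=np.load('pics/w17_P.npy')
s=(P[:,:2]-o)@D*1000; n=(P[:,:2]-o)@N*1000; z=P[:,2]*1000
m=(abs(z-39)<2)&(abs(n)<26)&(abs(n)>9)&(s>-30)&(s<180); print('cover',np.percentile(s[m],[0.5,2,98,99.5]))
m=(abs(z-30)<2)&(abs(n)<5)&(s>0)&(s<160); print('slat top s',np.percentile(s[m],[0,2,50,98,100]))
m=(abs(n)<4)&(s>125)&(s<170)
for a in range(125,170,3):
    k=(abs(n)<4)&(s>=a)&(s<a+3)
    if k.any(): print(a,np.median(z[k]).round(1),np.percentile(z[k],[5,95]).round(1))
p=cv2.imread('pics/w17.png')[0:250,150:370]; cv2.imwrite('pics/w17z.png',cv2.resize(p,None,fx=2.4,fy=2.4,interpolation=2))
E
```

```text
t: 30.48
eef_pos: [0.6103, 0.0764, 0.195]
tool_rot: [0.001, 0.999, 0.048, -0.001]
contact_force: [0.7, -1.2, -0.4]
gripper_width: 1.0
slat 0.75 [252. 140.] 31.1 [605.6 121.8  75.9  15.  -84.2] [605.9 111.8  29.9]
0.0075 3525 [622.8 -50.8 208.6  70.  -84.4]
0.0135 1227 [625.7 -80.4 131.   66.1 -84.3]
cover [  2.92370737   4.81408211 152.47867645 153.5166898 ]
slat top s [ 66.09512163  67.08149942  94.23540576 143.14194235 154.01531708]
125 29.7 [28.5 30.8]
128 29.9 [29.4 31.1]
131 29.9 [29.  30.9]
134 30.2 [29. 31.]
137 29.9 [28.9 30.6]
140 30.0 [27.7 33.4]
143 32.7 [32.1 34.2]
146 32.8 [31.7 33.8]
149 33.2 [32.1 34.1]
152 32.5 [31.9 33.4]
155 0.0 [-1.3  0.5]
158 -0.3 [-1.6  0.4]
161 0.2 [-0.7  1.2]
164 -0.3 [-1.4  1.1]
167 -0.2 [-1.   1.2]
```

View pics/w17z.png

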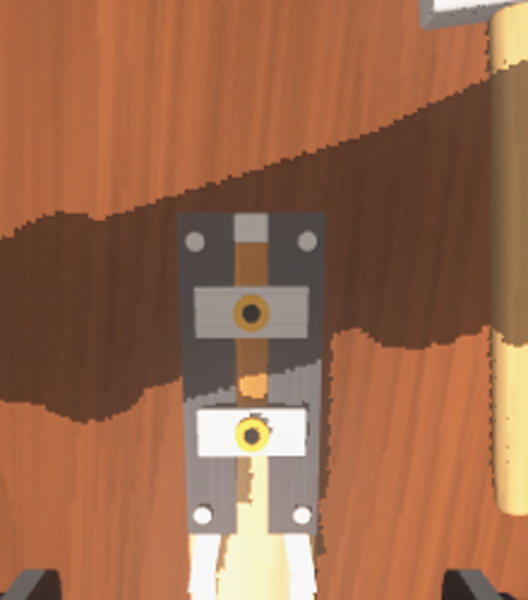

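The slat touches the steel stop (250,242) with no gap. Handing in.

```bash
python3 -c "
from station import bot
print(bot.hand_in())"
```

```text
the job is handed in; nothing more can be done
None
```

The job is done and handed in at about 30.5 s, well under the 72 s limit; handing in reports no verdict.

- **Offcut:** I lifted it out of the trough and set it on bare bench at about (0.78, −0.23), well off the jig.
- **Slat:** I laid it flat between the rails and pushed it in with the push stick only. I pushed until it stopped moving and the push force rose to about 9 N. Afterwards its rear measured about 40 mm past the cover's entry, as required. The picture from above showed it touching the end stop with no gap.
- **Push stick:** I set it down flat on its shaft, with the top of its grip at 72 mm. Its nose is about 6 cm behind the jig's open end.
- **Bystanders:** The wide slat, bottle, hammer and tub looked unmoved in the last scene picture. I did not re-measure their positions.

**Disagreements:** The scene camera read x about 3 to 4 mm higher than the side and wrist cameras, so I relied on the latter two. The jig's origin also came out about 2 mm different along the feed direction between measurements. I therefore judged "home" relative to the cover's entry and the stop. The largest wrist force I saw was about 19 N, while setting the offcut down. No checks failed.

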